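# Empty the tilting inspection tray and lock it down

### The arm

A 6-joint arm with a two-finger parallel gripper is mounted at the origin on the work surface. World frame = base frame: x ahead of the robot, y to its left, z up, the work surface at z = 0. Lengths are in m, angles in degrees, forces in N, time in s.
With the tool pointing down it reaches from about 0.375 to 0.9 m from the base axis. Payload 3.1 kg.
Tool frame: the origin (TCP) lies on the centre line of the jaws, within the pads' length; the fingertips stand 25 mm ahead of it and the grasp point (between the pads) lies 6 mm ahead of it; y points along the fingers, x is the direction in which the jaws open and shut, and the axes are right-handed (so a half turn about y gives the same grasp; the last joint's range is limited). The gripper opens to 87 mm and grips with 3 to 60 N. Pads are 19 mm wide; open, the fingers measure 117 mm over their backs; the gripper's body (75 mm by 190 mm) begins 51 mm behind the grasp point.
Start: joints at [-73.883, 30.224, 82.088, -0, 67.689, -10.227], TCP at [0.277, -0.56, 0.215] pointing down, gripper open.
Joint ranges: [-176.69, 176.69], [-43.24, 126.21], [12.49, 139.97], [-82, 262], [0, 151.66], [-163.58, 163.58]. Speed limits (degrees/s): [159.86, 159.86, 180, 180, 180, 180].

### API

Orientations are given as a 3x3 rotation matrix whose columns are the frame's x, y, z axes.
In Python, from rig import * gives the robot as it stands.
- The arm moves only by the tool play_rows, never from a script. Its argument "commands" is a list of rows, each a list of 2 entries, a list of its own where there are three numbers: the shift along the world's x, y, z in m, then the turn, a rotation vector about the world's x, y, z in rad. A call has 1 to 10 rows; each row is the pose to reach, as a shift and turn from the pose commanded when the call began; what a row does not reach only later rows make up. A row lasts 1/8 s, in which the tool goes at most 62.5 mm and 10.7 degrees, less where a joint would pass 70% of its speed; a pose out of reach is approached as far as the arm can. A call with a gripper value outside its range is refused whole. "gripper" is the finger opening in m, from 0 to 0.087, set as the call begins (left out, the last holds). The fingers move at their own pace and stop on an object; the grip force is fixed at half the most. Time passes only in rows, so rows that repeat a pose let the fingers close. It gives the time, the measured TCP pose, the force and the opening at its end, in the units of the state.
- read_state(): the state, without advancing time (a new reading comes with each control period).
- capture(name): name is "scene" or "side" or "wrist"; returns a dict with "frame" (384x512x3 uint8, red, green, blue), "depth" (384x512 float32, m along the optical axis (not along the pixel's ray), 0 where there is no reading), "mtx" (3x3 intrinsics, pixels), "cam_to_world" (4x4, takes a point from camera to world coordinates); the wrist camera has in their place "hand_eye" (4x4, takes a point from camera to tool coordinates, whose origin is the TCP and whose axes are the tool frame's). Camera axes: x right, y down, z forward; pixel columns grow to the right and rows downward; lengths in m; the calibration is good to about 2 mm. The wrist camera is an equidistant fisheye: a pixel r from the principal point sees the ray r / f radians off the axis. A picture is of the moment at which its call begins: read the wrist's pose just before it.
- hand_in(): hands the job in, once; it reports no verdict.
The state is a dict: "time_s": time; "joint_positions": joint angles; "qvel": joint speeds; "tau": joint torques, N m; "position": TCP position; "tcp_rot": TCP orientation; "force": force on the tool from outside, world axes, zero at the start; "moment": the same for the moment, N m; "opening": opening from 0.0 (shut) to 1.0 (fully open).
Only numpy, scipy, OpenCV 4.12 (cv2) and the standard library are available. Lean on these libraries where they do the work, as an engineer would, in place of code of your own. Each camera call takes 0.05 s, during which the arm holds its last target. There are 200 camera calls.

### The job

Tip up the hinged tray so that all three connector housings slide off into the blue tote, and lower the tray back until it rests level. Then lock the tray: press the knurled collar beside it down against its spring and turn it clockwise (it takes more than one grip) until its tongue reaches the stop at the locked gap over the tray's lug, and let it spring up there. Do not knock the other things on the bench about.

Things in the scene. Friction and masses are not known exactly. Their poses are not given: they have to be found in the camera images.
- station: grey steel stand bolted down, carrying tray and collar. Origin on the bench under the tray, z up. The tray dumps towards its +y; handle at the -y end; collar on the +x side, its axis at x 165, y -50 mm. Base plate 12 mm thick, x -105 to 255, y -140 to 35 mm
- tray (a joint): tilt of the aluminium tray, rad: 0 level (at rest), 1.1 fully tipped. Floor 136 x 195 mm, 100 mm above the bench; 22 mm walls, open lip on the +y side. Hinge along the station's x through y 90, z 100 mm. 0.35 kg, swings freely, falls back if let go. The housings slide at 0.5 to 0.75 rad: tip to about 1.0
- tray_handle (a point): middle of the tray's round handle bar (12 mm thick, 100 mm long along the station's x, 42 mm behind the tray's end wall, 225 mm from the hinge, 108 mm above the bench when level). Take it from above, closing along the station's y; it can turn in the grip. Axes are the tray's, parallel to the station's when level
- collar_grip (a point): on the collar's upright axis, 14 mm below its top: the height to grip. The collar is a knurled aluminium cylinder, diameter 56, 39 mm tall, top 135 mm above the bench when up. Nothing stands higher than 90 mm round it but the pillar. The point's x points along the tongue
- pillar_top (a point): top of a fixed steel pillar, 12 mm thick, 118 mm tall, 42 mm from the collar axis on the station's +y side. Fingers holding the collar cannot pass it, so no single grip turns the collar all the way. Grips closing along the station's x, or up to 0.8 rad either side of that, are free
- collar (a joint): turn of the collar, rad, growing clockwise from above; starts at 0 to 0.4. Tongue direction in the station's frame = pi + 3.0 - joint. Raised, it is blocked at 0.64 by the guide's roof; pressed down it passes under it (0.64 to 2.95). Locked mark 3.0 (tongue to the station's -x), hard stop 3.045. Friction 0.06 N m, more if it rubs the roof
- press (a joint): how far the collar is pressed down, m: 0 up, 0.009 bottomed. Spring plus collar weight: about 9.5 N to start, 14 N at the bottom: hold it firmly. 0.0065 or more passes under the roof. Let go under the roof, it stays caught at about 0.006; it springs up to 0 only in the locked gap (or back before the roof)
- tongue_tip (a point): end of the collar's flat steel tongue: 14 mm wide, 6 mm thick, reaching 72 mm from the collar axis, 83 mm above the bench when up
- locked_gap (a point): where tongue_tip lies when locked: the gap between the end of the guide's roof and a dark upright stop block, above the tray's lug
- tote: fixed blue open tote 150 x 240 x 68 mm (x, y, z), walls 4 mm, origin at the centre of its underside, standing under and beyond the tray's lip
- housing_1: black connector housing, a loose block 34 x 24 x 18 mm (x, y, z) with a round snout 8 mm long on its +x end and a 4 mm rib on top, 30 g; origin at the centre of its underside. At the start it lies on the tray floor
- housing_2: black connector housing, a loose block 34 x 24 x 18 mm (x, y, z) with a round snout 8 mm long on its +x end and a 4 mm rib on top, 30 g; origin at the centre of its underside. At the start it lies on the tray floor
- housing_3: black connector housing, a loose block 34 x 24 x 18 mm (x, y, z) with a round snout 8 mm long on its +x end and a 4 mm rib on top, 30 g; origin at the centre of its underside. At the start it lies on the tray floor
- tape_roll: bystander: yellow tape roll, 64 mm across, 19 mm high, lying flat
- marker: bystander: white marker pen, 100 mm long, 12 mm thick, lying along its x
- screwdriver: bystander: screwdriver, about 200 mm long, lying
- cleaner: bystander: bottle 52 mm across, 150 mm tall
- mug: bystander: white mug, 76 mm across, 90 mm tall
- clip_box: bystander: small open carton 90 x 120 x 40 mm
- grease_jar: bystander: jar 60 mm across, 70 mm tall
Not all that is in view belongs to the job. Leave any green look-alike of the housing_2 alone.

How it is judged (in metres and radians):
On the way, in this order (a step that is already met when the one before it is completed fails the run):
1. the tray is tipped and all three housings have slid into the tote (x of housing_1 in the frame of tote between -0.073 and 0.073 m and y of housing_1 in the frame of tote between -0.118 and 0.118 m and z of housing_1 in the frame of tote between -0.005 and 0.06 m and x of housing_2 in the frame of tote between -0.073 and 0.073 m and y of housing_2 in the frame of tote between -0.118 and 0.118 m and z of housing_2 in the frame of tote between -0.005 and 0.06 m and x of housing_3 in the frame of tote between -0.073 and 0.073 m and y of housing_3 in the frame of tote between -0.118 and 0.118 m and z of housing_3 in the frame of tote between -0.005 and 0.06 m and value of joint tray above 0.15 rad), for 0.1 s.
2. the tray is back level, the collar not yet locked (value of joint tray below 0.04 rad and value of joint collar below 2 rad), for 0.2 s.
3. the collar is pressed down under the guide's roof (value of joint press above 0.004 m and value of joint collar above 0.9 rad), for 0.1 s.
At the end, for the whole second after the job is handed in: all three housings lie at rest in the tote, the tray is level (within 0.04 rad), the collar is at its locked mark (joint above 2.94) and has sprung up (pressed less than 2.5 mm) (x of housing_1 in the frame of tote between -0.073 and 0.073 m and y of housing_1 in the frame of tote between -0.118 and 0.118 m and z of housing_1 in the frame of tote between -0.005 and 0.06 m and x of housing_2 in the frame of tote between -0.073 and 0.073 m and y of housing_2 in the frame of tote between -0.118 and 0.118 m and z of housing_2 in the frame of tote between -0.005 and 0.06 m and x of housing_3 in the frame of tote between -0.073 and 0.073 m and y of housing_3 in the frame of tote between -0.118 and 0.118 m and z of housing_3 in the frame of tote between -0.005 and 0.06 m and value of joint tray below 0.04 rad and value of joint collar above 2.94 rad and value of joint press below 0.0025 m and linear speed of each of housing_1, housing_2, housing_3 below 0.02 m/s); the robot touches nothing.
It fails at once if a bystander is moved by more than 40 mm (distance of any of tape_roll, marker, screwdriver, cleaner, mug, clip_box, grease_jar from where it was at the start of the episode above 0.04 m).
It also fails if it takes over 67 s, if anything falls off the work surface, if the arm or the gripper's body presses on something with over 40 N, if the wrist force passes 120 N, or if a joint passes its speed limit or range.

## Working session

There is one attempt and no reset: what is moved stays moved. The work goes in short steps, Python scripts to look and compute and a tool call to move; the robot and the scene stay as the last step left them, time stands still between calls to the robot, and variables do not carry over. Pictures are saved under pics/ and viewed, about 8 in all and at most 12, crops included, and the job is handed in when it is done.

Besides the shell and the picture viewer there is one more tool, called after "Emit:" as name(argument=value, ...) on one line, values as JSON. play_rows: Moves the arm, as the interface text tells. Its arguments: {"type":"object","properties":{"commands":{"type":"array"},"gripper":{"type":"number"}},"required":["commands"]}

```bash
mkdir -p pics; ls
cat > h.py <<'E'
from rig import *
import numpy as np, cv2
def snap(n):
    c=capture(n); np.savez(f'/tmp/{n}.npz',**c); return c
def cloud(c):
    d=c['depth'];K=c['mtx'];v,u=np.mgrid[:d.shape[0],:d.shape[1]]
    p=np.stack([(u-K[0,2])/K[0,0]*d,(v-K[1,2])/K[1,1]*d,d],-1)
    T=c['cam_to_world'];w=p@T[:3,:3].T+T[:3,3];w[d<=0]=np.nan;return w
E
python3 - <<'E'
from h import *
a=snap('scene');b=snap('side')
cv2.imwrite('pics/a.png',cv2.resize(a['frame'][:,:,::-1],(800,600),interpolation=cv2.INTER_CUBIC))
cv2.imwrite('pics/b.png',cv2.resize(b['frame'][:,:,::-1],(800,600),interpolation=cv2.INTER_CUBIC))
for c in(a,b): print(c['cam_to_world'].round(3).tolist())
s=read_state();print(s)
E
```

```text
pics
[[0.43, 0.617, -0.659, 1.695], [0.902, -0.276, 0.331, -0.547], [0.022, -0.737, -0.675, 1.269], [0.0, 0.0, 0.0, 1.0]]
[[-0.897, -0.281, 0.341, 0.134], [-0.441, 0.608, -0.66, 0.75], [-0.022, -0.743, -0.669, 0.862], [0.0, 0.0, 0.0, 1.0]]
{'time_s': 0.1, 'joint_positions': array([-7.38851316e+01,  3.02715167e+01,  8.21495931e+01,  3.26156724e-04,
        6.76895966e+01, -1.02288604e+01]), 'qvel': array([-0.04283153, -0.13706324, -0.09080583, -0.02908713,  0.05136622,
       -0.02170423]), 'tau': array([-9.68558038e-05, -4.40986741e+01, -1.77151000e+01,  6.36351923e-02,
        5.34179597e-02, -3.82989469e-05]), 'position': array([ 0.27716877, -0.55942554,  0.21438923]), 'tcp_rot': array([[ 4.43752825e-01, -5.31246704e-04,  8.96149066e-01],
       [-8.96147208e-01,  1.85772990e-03,  4.43753006e-01],
       [-1.90054523e-03, -9.99998133e-01,  3.48297639e-04]]), 'force': array([ 0.58593145, -0.22477764,  0.59125366]), 'moment': array([ 0.02867637,  0.00701866, -0.01440095]), 'opening': 1.0011299936132751}
```

View pics/a.png

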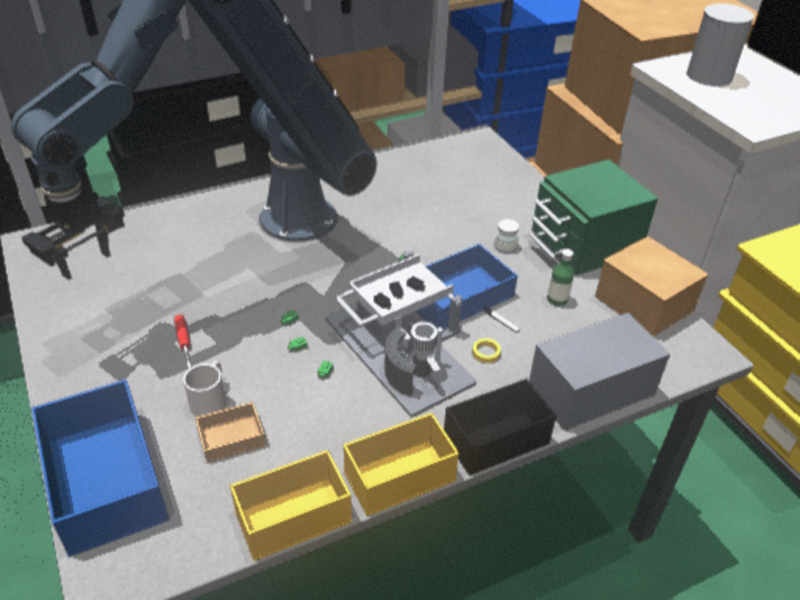

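View pics/b.png

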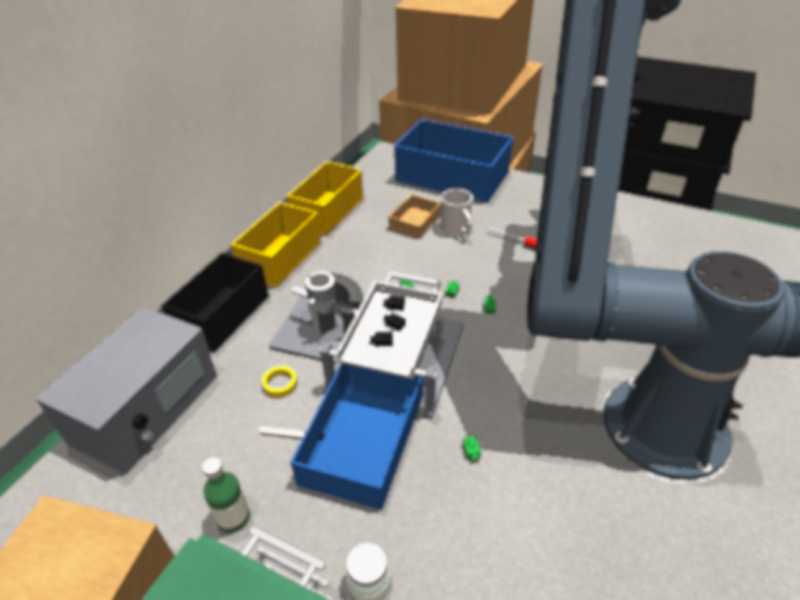

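Both views show the station mid-bench. In the scene view the collar is at about (425,332), the tray at (400,290), its handle at (352,300), and the three black housings at (382,301), (396,290) and (416,284). The green look-alikes lie on the bench at (290,317), (297,344) and (325,369), plus one in the side view at (472,447), and they stay untouched.

Run:
```python
from h import *
P=[];C=[]
for n in('scene','side'):
    c=dict(np.load(f'/tmp/{n}.npz'));w=cloud(c);
    for (x,y) in ([(425,332),(352,300),(400,280)] if n=='scene' else [(320,280),(412,280),(390,330)]):
        u,v=int(x*.64),int(y*.64); print(n,np.nanmedian(w[v-2:v+3,u-2:u+3].reshape(-1,3),0).round(3))
    m=np.isfinite(w[...,0])&(w[...,0]>.3)&(w[...,0]<1.0)&(abs(w[...,1])<.5)&(w[...,2]>.003)&(w[...,2]<.2)
    P.append(w[m]);C.append(c['frame'][m])
    np.save(f'/tmp/{n}_w.npy',w)
# top-down height map merged & per camera
for k,(p,cc) in enumerate(zip(P,C)):
    s=np.zeros((500,500,3),np.uint8)
    o=np.argsort(p[:,2]);p=p[o];cc=cc[o]
    for q,col in zip(p,cc):
        r=int((1.0-q[0])/.7*500)  # x up
        l=int((.35-q[1])/.7*500)
        if 0<=r<500 and 0<=l<500: cv2.circle(s,(l,r),1,tuple(int(a) for a in col[::-1]),-1)
    for h in range(0,500,71): cv2.line(s,(h,0),(h,6),(0,255,255),1)
    P[k]=s
cv2.imwrite('pics/top.png',np.hstack(P)[:, :, :][:,:1000]) if 0 else cv2.imwrite('pics/top.png',cv2.resize(np.hstack(P),(800,400)))
```

```text
scene [0.672 0.044 0.135]
scene [ 0.378  0.001 -0.001]
scene [0.462 0.088 0.1  ]
side [0.665 0.047 0.138]
side [ 0.524 -0.062  0.11 ]
side [0.492 0.084 0.107]
```

View pics/top.png

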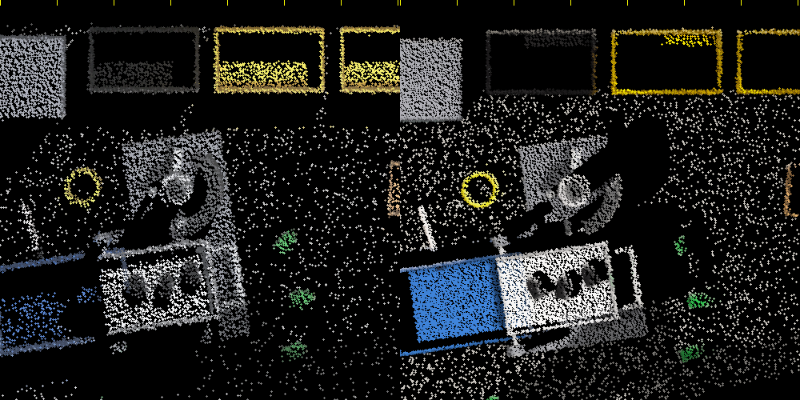

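Run:
```python
from h import *
for n in('scene','side'):
    w=np.load(f'/tmp/{n}_w.npy').reshape(-1,3);w=w[np.isfinite(w[:,0])]
    f=lambda x0,x1,y0,y1,z0,z1:w[(w[:,0]>x0)&(w[:,0]<x1)&(w[:,1]>y0)&(w[:,1]<y1)&(w[:,2]>z0)&(w[:,2]<z1)]
    c=f(.62,.74,0,.1,.130,.140); r=cv2.minEnclosingCircle(c[:,:2].astype(np.float32)); print(n,'collar',r,c.mean(0),len(c))
    t=f(.38,.62,-.03,.2,.095,.128);print('tray',cv2.minAreaRect(t[:,:2].astype(np.float32)))
    hb=f(.4,.62,-.12,-.035,.1,.12);print('handle',cv2.minAreaRect(hb[:,:2].astype(np.float32)),hb[:,2].max())
    b=f(.35,.85,-.12,.17,.008,.017);print('base',cv2.minAreaRect(b[:,:2].astype(np.float32)))
    g=f(.6,.85,-.05,.15,.076,.087);print('tongue+roof',len(g))
    tb=f(.38,.62,.1,.45,.06,.073);print('toterim',cv2.minAreaRect(tb[:,:2].astype(np.float32)))
```

```text
scene collar ((0.6688570380210876, 0.0419393926858902), 0.032541751861572266) [0.67134637 0.03969349 0.13478823] 157
tray ((0.502310037612915, 0.06781803071498871), (0.2131873369216919, 0.21010121703147888), 8.291557312011719)
handle ((0.5103509426116943, -0.057920295745134354), (0.042580172419548035, 0.12940411269664764), 88.60406494140625) 0.11970480464937983
base ((0.6262333393096924, 0.02609609067440033), (0.28539764881134033, 0.45012447237968445), 89.18983459472656)
tongue+roof 311
toterim ((0.4909520745277405, 0.29490864276885986), (0.3245399594306946, 0.22108331322669983), 86.04315948486328)
side collar ((0.667565107345581, 0.04643036797642708), 0.02957288734614849) [0.66415337 0.04776882 0.13602427] 193
tray ((0.4948675036430359, 0.06946128606796265), (0.21070235967636108, 0.2098507285118103), 6.724205493927002)
handle ((0.5138526558876038, -0.05181974917650223), (0.10800541192293167, 0.03377953916788101), 7.678329944610596) 0.11804573166409016
base ((0.6126399040222168, 0.02479897439479828), (0.2872130870819092, 0.47077804803848267), 89.7936019897461)
tongue+roof 199
toterim ((0.47320184111595154, 0.2868502736091614), (0.20402827858924866, 0.30926498770713806), 4.074385643005371)
```

Run:
```python
from h import *
W=[]
for n in('scene','side'):
    w=np.load(f'/tmp/{n}_w.npy').reshape(-1,3);w=w[np.isfinite(w[:,0])]
    a=np.radians(7.5);R=np.array([[np.cos(a),-np.sin(a)],[np.sin(a),np.cos(a)]])
    o=np.array([.668,.044])-R@[.165,-.05]
    s=w.copy();s[:,:2]=(w[:,:2]-o)@R
    g=lambda x0,x1,y0,y1,z0,z1:s[(s[:,0]>x0)&(s[:,0]<x1)&(s[:,1]>y0)&(s[:,1]<y1)&(s[:,2]>z0)&(s[:,2]<z1)]
    b=g(-.06,.06,-.16,-.118,.106,.12)
    p=np.polyfit(b[:,0],b[:,1],1);print(n,len(b),'bar slope deg',np.degrees(p[0]),'y',p[1],'x',b[:,0].min(),b[:,0].max(),'z',b[:,2].mean(),b[:,2].max())
    for sx in(1,-1):
        q=g(min(sx*.055,sx*.09),max(sx*.055,sx*.09),-.08,.08,.117,.127);p=np.polyfit(q[:,1],q[:,0],1);print(' wall',sx,len(q),'slope',-np.degrees(p[0]),'x',p[1])
    q=g(-.06,.06,-.11,-.08,.117,.127);print(' endwall y',np.percentile(q[:,1],[5,50,95]),np.degrees(np.polyfit(q[:,0],q[:,1],1)[0]))
    q=g(-.11,.26,-.15,.04,.008,.017);print(' base',np.percentile(q[:,0],[1,99]),np.percentile(q[:,1],[1,99]))
    q=g(.1,.25,-.14,.03,.081,.090);q=q[np.hypot(q[:,0]-.165,q[:,1]+.05)>.034];print(' z85 pts',len(q)); ang=np.arctan2(q[:,1]+.05,q[:,0]-.165);print(np.histogram(ang,np.arange(-3.2,3.3,.2))[0])
```

```text
scene 101 bar slope deg 0.7501229579024137 y -0.13835909902962434 x -0.05343487571084114 0.05912840989481026 z 0.11166984351995923 0.11794875057380994
 wall 1 62 slope 1.3073730877970389 x 0.06678317873454134
 wall -1 57 slope 0.6518027699778417 x -0.06511933522358114
 endwall y [-0.09920711 -0.09621647 -0.09191987] 1.9282662297852
 base [-0.09676729  0.25543389] [-0.14458975  0.02938724]
 z85 pts 259
[ 0  7 13 18 22 18 22 23 25 28 24 16  0  2 22 14  0  0  0  0  0  0  0  5
  0  0  0  0  0  0  0  0]
side 138 bar slope deg 0.8885176575829974 y -0.1333875952112056 x -0.054345678804386455 0.05370104794263227 z 0.1129845796486709 0.11804573166409016
 wall 1 90 slope 1.0667803990751454 x 0.06348883929293803
 wall -1 76 slope 1.0021283171991766 x -0.06824053634295643
 endwall y [-0.09616387 -0.09262865 -0.089135  ] 1.081767314366376
 base [-0.1053312   0.25161746] [-0.13959863  0.03618553]
 z85 pts 169
[ 0 12  6 14 12 18 20 15  8  1  0  0  0  0 12 28  2  0  0  0  0  0  0  3
  8  0  0  0  0 10  0  0]
```

Emit:
play_rows(commands=[[[0.012,0.025,0],[0,0,-0.02]],[[0.036,0.074,0],[0,0,-0.05]],[[0.06,0.124,0],[0,0,-0.08]],[[0.085,0.175,0],[0,0,-0.11]],[[0.11,0.227,0],[0,0,-0.15]],[[0.135,0.28,0],[0,0,-0.18]],[[0.16,0.332,0],[0,0,-0.21]],[[0.185,0.383,-0.005],[0,0,-0.25]],[[0.21,0.434,-0.01],[0,0,-0.28]],[[0.23,0.475,-0.014],[0,0,-0.3]]], gripper=0.035)

```text
time_s: 1.35
position: [0.5077, -0.0828, 0.2008]
tcp_rot: [[0.159, -0.001, 0.987], [-0.987, 0.0, 0.159], [-0.0, -1.0, -0.0]]
force: [0.1, -0.6, -0.7]
opening: 0.404
```

Emit:
play_rows(commands=[[[0.01,0.021,0],[0,0,-0.013]],[[0.01,0.021,0],[0,0,-0.013]],[[0.01,0.021,0],[0,0,-0.013]]])

```text
time_s: 1.72
position: [0.5169, -0.0645, 0.201]
tcp_rot: [[0.146, -0.001, 0.989], [-0.989, -0.0, 0.146], [0.0, -1.0, -0.001]]
force: [-0.0, 0.0, -0.3]
opening: 0.408
```

```bash
cat >> h.py <<'E'
def wpix(c,s,pt):  # world->wrist pixel
    T=np.eye(4);T[:3,:3]=s['tcp_rot'];T[:3,3]=s['position'];M=T@c['hand_eye'];p=np.linalg.inv(M)@np.r_[pt,1];p=p[:3]
    th=np.arctan2(np.hypot(p[0],p[1]),p[2]);ph=np.arctan2(p[1],p[0]);K=c['mtx'];return K[0,2]+K[0,0]*th*np.cos(ph),K[1,2]+K[1,1]*th*np.sin(ph)
E
python3 - <<'E'
from h import *
s=read_state();c=snap('wrist');print(s['time_s'],s['position'],s['tcp_rot'].round(3).tolist(),s['force'],s['opening'],s['joint_positions'])
im=c['frame'][:,:,::-1].copy();im=cv2.resize(im,None,fx=1.5625,fy=1.5625)
for p in[(.5166,-.0627,.108),(.5166+.0495,-.0627+.0073,.108),(.5166-.0495,-.0627-.0073,.108),(.6674,.0455,.135),(.4838,.1598,.1)]:
    u=wpix(c,s,p);print(u);cv2.drawMarker(im,(int(u[0]*1.5625),int(u[1]*1.5625)),(0,0,255),0,14,1)
cv2.imwrite('pics/w1.png',im)
E
```

```text
1.725 [ 0.51694542 -0.06448039  0.20102333] [[0.146, -0.001, 0.989], [-0.989, -0.0, 0.146], [0.0, -1.0, -0.001]] [-0.01794095  0.04056354 -0.25599435] 0.40833462081063515 [-1.93956667e+01  2.33475985e+01  9.78025086e+01 -3.18148553e-02
  5.88882384e+01  6.22007865e+01]
(np.float64(262.4071071845843), np.float64(196.9232955000705))
(np.float64(262.41168459632934), np.float64(142.4458834136915))
(np.float64(262.4068489009872), np.float64(246.0588352829897))
(np.float64(158.14080173331905), np.float64(12.446124960278809))
(np.float64(61.563369017117225), np.float64(194.72029623391043))
```

View pics/w1.png

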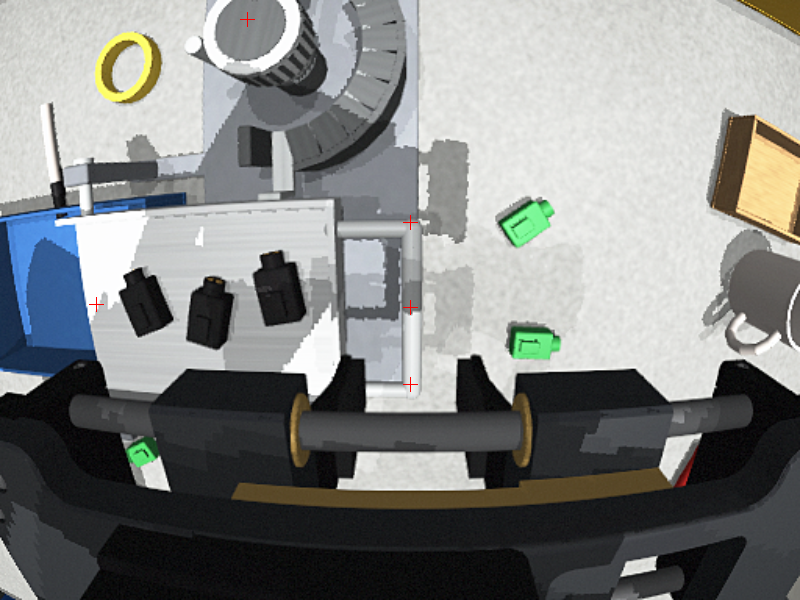

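The wrist view confirms the fit. The bar runs from (411,222) to (411,384), centred at (411,305), exactly where the markers are, and the collar marker lies inside its ring. Descending onto the bar.

Emit:
play_rows(commands=[[[0,0.001,-0.025],[0,0,0]],[[0,0.002,-0.05],[0,0,0]],[[0,0.002,-0.07],[0,0,0]],[[0,0.002,-0.082],[0,0,0]],[[0,0.002,-0.087],[0,0,0]],[[0,0.002,-0.087],[0,0,0]]])

```text
time_s: 2.52
position: [0.5175, -0.0624, 0.1144]
tcp_rot: [[0.146, 0.0, 0.989], [-0.989, -0.0, 0.146], [0.0, -1.0, 0.0]]
force: [-0.5, -0.4, 0.5]
opening: 0.405
```

Emit:
play_rows(commands=[[[0,0,0],[0,0,0]],[[0,0,0],[0,0,0]],[[0,0,0],[0,0,0]],[[0,0,0],[0,0,0]]], gripper=0.0)

```text
time_s: 3.02
position: [0.5174, -0.062, 0.1144]
tcp_rot: [[0.146, 0.0, 0.989], [-0.989, -0.0, 0.146], [0.0, -1.0, 0.0]]
force: [-0.5, -0.2, -0.1]
opening: 0.051
```

Run:
```python
import numpy as np
for a in np.arange(.1,1.06,.1):
    y=-.225*np.cos(a)-.008*np.sin(a)+.225; z=.225*np.sin(a)+.008*np.cos(a)-.008
    print(round(a,2),np.round([-.146*y,.989*y,z],3))
```

```text
0.1 [-0.     0.     0.022]
0.2 [-0.     0.003  0.045]
0.3 [-0.001  0.008  0.066]
0.4 [-0.002  0.014  0.087]
0.5 [-0.003  0.023  0.107]
0.6 [-0.005  0.034  0.126]
0.7 [-0.007  0.047  0.143]
0.8 [-0.009  0.062  0.159]
0.9 [-0.012  0.078  0.173]
1.0 [-0.014  0.096  0.186]
```

Emit:
play_rows(commands=[[[0,0,0],[0,0,0]],[[0,0,0],[0,0,0]]])

```text
time_s: 3.28
position: [0.5173, -0.0621, 0.1142]
tcp_rot: [[0.146, -0.0, 0.989], [-0.989, 0.0, 0.146], [-0.0, -1.0, -0.0]]
force: [0.0, -1.2, 0.2]
opening: 0.003
```

Run:
```python
from h import *
s=read_state();c=snap('wrist');print(s['opening'])
im=c['frame'][180:384,120:392,::-1];cv2.imwrite('pics/w2.png',cv2.resize(im,None,fx=2.9,fy=2.9))
```

```text
0.003085122098742066
```

View pics/w2.png

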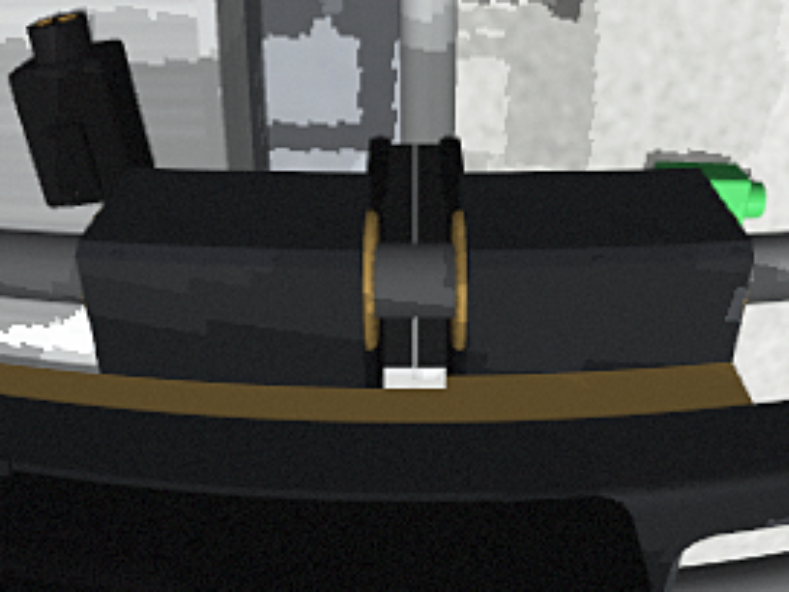

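Run:
```python
from h import *
s=read_state();c=dict(np.load('/tmp/wrist.npz'));K=c['mtx'];d=c['depth']
T=np.eye(4);T[:3,:3]=s['tcp_rot'];T[:3,3]=s['position'];print(c['hand_eye'].round(3).tolist(),s['position'])
for n,(x,y) in dict(bar=(430,70),bar2=(425,125),ftipL=(393,150),ftipR=(440,150),fing=(395,200),rod=(415,280),white=(415,378),wall=(235,100),bench=(560,100),black=(200,210)).items():
    u=120+x/2.9;v=180+y/2.9
    a=(u-K[0,2])/K[0,0];b=(v-K[1,2])/K[1,1];th=np.hypot(a,b);z=d[int(v),int(u)]
    ray=np.array([np.sin(th)*a/th,np.sin(th)*b/th,np.cos(th)]);p=ray/ray[2]*z
    t=c['hand_eye']@np.r_[p,1];print(n,round(float(z),3),'tool',t[:3].round(3),'world',(T@t)[:3].round(3))
```

```text
[[1.0, -0.0, 0.0, -0.002], [-0.001, -0.284, 0.959, -0.169], [-0.0, -0.959, -0.284, 0.078], [0.0, 0.0, 0.0, 1.0]] [ 0.5173544  -0.06204389  0.11423649]
bar 0.178 tool [0.002 0.001 0.023] world [ 0.54  -0.06   0.113]
bar2 0.181 tool [0.001 0.001 0.011] world [ 0.528 -0.061  0.114]
ftipL 0.171 tool [-0.006 -0.011  0.01 ] world [ 0.526 -0.055  0.125]
ftipR 0.171 tool [ 0.004 -0.011  0.01 ] world [ 0.528 -0.064  0.125]
fing 0.151 tool [-0.005 -0.032  0.009] world [ 0.526 -0.056  0.146]
rod 0.086 tool [-0.002 -0.093  0.031] world [ 0.548 -0.056  0.207]
white 0.203 tool [-0.001  0.002 -0.058] world [ 0.46  -0.069  0.112]
wall 0.187 tool [-0.041  0.007  0.014] world [ 0.525 -0.019  0.107]
bench 0.3 tool [ 0.05   0.114 -0.025] world [ 0.5   -0.115  0.   ]
black 0.085 tool [-0.024 -0.092  0.038] world [ 0.551 -0.033  0.206]
```

Run:
```python
from h import *
s=read_state();c=dict(np.load('/tmp/wrist.npz'))
R=s['tcp_rot'];p=s['position']
for t in [(-.006,y,.0095) for y in(-.03,-.02,-.01,0,.01,.02,.025)]:
    u=np.array(wpix(c,s,p+R@t));print(t,(u-[120,180])*2.9, u*1.5625)
print(c['mtx'])
```

```text
(-0.006, -0.03, 0.0095) [389.45410565 195.3475364 ] [397.33518624 386.50190539]
(-0.006, -0.02, 0.0095) [390.78843044 171.96279498] [398.05411123 373.90236799]
(-0.006, -0.01, 0.0095) [391.98915961 151.03366443] [398.70105582 362.62589678]
(-0.006, 0, 0.0095) [393.07411702 132.21391078] [399.28562339 352.48594331]
(-0.006, 0.01, 0.0095) [394.05833592 115.21549101] [399.81591375 343.32731197]
(-0.006, 0.02, 0.0095) [394.95452626  99.79773752] [400.29877492 335.02033271]
(-0.006, 0.025, 0.0095) [395.3730455   92.61716823] [400.5242702 331.1514915]
[[297.31863964   0.         262.60833727]
 [  0.         297.31863964 196.09038139]
 [  0.           0.           1.        ]]
```

The bar runs under the shut fingers: its top is at z 0.114. The visible fingertips end at image row 140, which is about 4 mm behind the reported TCP rather than 25 mm ahead of it. So the fingers are about 29 mm shorter than stated. I'll reopen, go about 28 mm lower and watch the force.

Emit:
play_rows(commands=[[[0,0,0.006],[0,0,0]],[[0,0,0.006],[0,0,0]],[[0,0,0.006],[0,0,0]],[[0,0,0.006],[0,0,0]],[[0,0,0.006],[0,0,0]],[[0,0,0.006],[0,0,0]]], gripper=0.036)

```text
time_s: 4.08
position: [0.5173, -0.0621, 0.1202]
tcp_rot: [[0.146, -0.0, 0.989], [-0.989, 0.0, 0.146], [-0.0, -1.0, -0.0]]
force: [0.6, -0.0, -0.2]
opening: 0.41
```

Emit:
play_rows(commands=[[[0,0,-0.01],[0,0,0]],[[0,0,-0.02],[0,0,0]],[[0,0,-0.028],[0,0,0]],[[0,0,-0.034],[0,0,0]],[[0,0,-0.034],[0,0,0]]])

```text
time_s: 4.7
position: [0.517, -0.0619, 0.0856]
tcp_rot: [[0.146, -0.001, 0.989], [-0.989, 0.0, 0.146], [-0.001, -1.0, -0.001]]
force: [-1.3, -0.2, 0.1]
opening: 0.415
```

Emit:
play_rows(commands=[[[0,0,0],[0,0,0]],[[0,0,0],[0,0,0]],[[0,0,0],[0,0,0]],[[0,0,0],[0,0,0]],[[0,0,0],[0,0,0]]], gripper=0.0)

```text
time_s: 5.32
position: [0.5181, -0.0648, 0.0866]
tcp_rot: [[0.148, 0.001, 0.989], [-0.989, -0.004, 0.148], [0.005, -1.0, 0.001]]
force: [-2.2, -9.3, -2.1]
opening: 0.127
```

The grip holds at an 11 mm opening, and the bar pulled the tool 3 mm towards -y, so I carry that offset into the tipping arc.

Emit:
play_rows(commands=[[[0.0005,-0.003,0.011],[0,0,0]],[[0.0005,-0.003,0.022],[0,0,0]],[[0.0005,-0.002,0.034],[0,0,0]],[[0.0005,0,0.045],[0,0,0]],[[0,0.002,0.056],[0,0,0]],[[-0.0005,0.005,0.066],[0,0,0]],[[-0.001,0.008,0.077],[0,0,0]],[[-0.0015,0.011,0.087],[0,0,0]],[[-0.002,0.015,0.097],[0,0,0]],[[-0.003,0.02,0.107],[0,0,0]]])

```text
time_s: 6.58
position: [0.513, -0.0338, 0.1914]
tcp_rot: [[0.143, -0.003, 0.99], [-0.99, 0.016, 0.143], [-0.016, -1.0, -0.0]]
force: [7.5, 20.5, -14.6]
opening: 0.126
```

Emit:
play_rows(commands=[[[-0.001,0.006,0.01],[0,0,0]],[[-0.002,0.011,0.019],[0,0,0]],[[-0.003,0.017,0.028],[0,0,0]],[[-0.004,0.024,0.036],[0,0,0]],[[-0.005,0.031,0.044],[0,0,0]],[[-0.006,0.039,0.052],[0,0,0]],[[-0.007,0.047,0.059],[0,0,0]],[[-0.009,0.055,0.066],[0,0,0]],[[-0.01,0.064,0.073],[0,0,0]],[[-0.011,0.073,0.079],[0,0,0]]])

```text
time_s: 7.82
position: [0.5023, 0.0374, 0.2687]
tcp_rot: [[0.146, -0.003, 0.989], [-0.989, 0.013, 0.146], [-0.013, -1.0, -0.001]]
force: [8.2, 13.5, -23.3]
opening: 0.128
```

Emit:
play_rows(commands=[[[0,0,0],[0,0,0]],[[0,0,0],[0,0,0]],[[0,0,0],[0,0,0]],[[0,0,0],[0,0,0]],[[0,0,0],[0,0,0]],[[0,0,0],[0,0,0]]])

```text
time_s: 8.57
position: [0.5024, 0.037, 0.2686]
tcp_rot: [[0.145, -0.003, 0.989], [-0.989, 0.013, 0.145], [-0.013, -1.0, -0.001]]
force: [7.8, 15.7, -21.9]
opening: 0.127
```

Run:
```python
from h import *
s=read_state();a=snap('scene');b=snap('side');print(s['position'],s['opening'],s['force'])
A=a['frame'][110:260,180:370,::-1];B=b['frame'][150:330,150:340,::-1]
cv2.imwrite('pics/t.png',np.hstack([cv2.resize(A,(400,316)),cv2.resize(B,(334,316))]))
```

```text
[0.50239347 0.0369741  0.26860802] 0.12735951854186375 [  7.75738237  15.69147413 -21.93358827]
```

View pics/t.png

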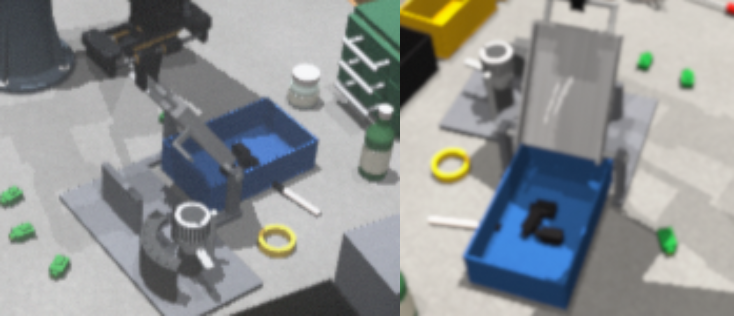

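The tray is empty. The dark cluster in the tote at (535–550, 205–240) is about three housings in size, and I'll check it from closer later. Lowering the tray along the same arc.

Emit:
play_rows(commands=[[[0.001,-0.009,-0.006],[0,0,0]],[[0.002,-0.018,-0.013],[0,0,0]],[[0.004,-0.026,-0.02],[0,0,0]],[[0.005,-0.034,-0.027],[0,0,0]],[[0.006,-0.042,-0.035],[0,0,0]],[[0.007,-0.049,-0.043],[0,0,0]],[[0.008,-0.056,-0.051],[0,0,0]],[[0.009,-0.062,-0.06],[0,0,0]],[[0.01,-0.067,-0.069],[0,0,0]],[[0.011,-0.073,-0.079],[0,0,0]]])

```text
time_s: 9.93
position: [0.5132, -0.0366, 0.1918]
tcp_rot: [[0.144, -0.002, 0.99], [-0.99, 0.011, 0.144], [-0.011, -1.0, -0.001]]
force: [4.1, 12.6, -7.6]
opening: 0.128
```

Emit:
play_rows(commands=[[[0.001,-0.005,-0.01],[0,0,0]],[[0.0015,-0.009,-0.02],[0,0,0]],[[0.002,-0.012,-0.03],[0,0,0]],[[0.0025,-0.015,-0.041],[0,0,0]],[[0.003,-0.018,-0.051],[0,0,0]],[[0.0035,-0.02,-0.062],[0,0,0]],[[0.0035,-0.022,-0.073],[0,0,0]],[[0.0035,-0.023,-0.085],[0,0,0]],[[0.0035,-0.023,-0.096],[0,0,0]],[[0.0035,-0.023,-0.107],[0,0,0]]])

```text
time_s: 11.18
position: [0.5184, -0.0649, 0.0885]
tcp_rot: [[0.146, 0.001, 0.989], [-0.989, 0.0, 0.146], [0.0, -1.0, 0.001]]
force: [-6.9, 8.4, 44.2]
opening: 0.127
```

Emit:
play_rows(commands=[[[0,0,0],[0,0,0]],[[0,0,0],[0,0,0]]])

```text
time_s: 11.42
position: [0.5185, -0.0648, 0.0883]
tcp_rot: [[0.146, 0.002, 0.989], [-0.989, -0.0, 0.146], [0.001, -1.0, 0.002]]
force: [-3.4, 6.5, 14.4]
opening: 0.123
```

Emit:
play_rows(commands=[[[0,0,0],[0,0,0]],[[0,0,0],[0,0,0]],[[0,0,0],[0,0,0]],[[0,0,0],[0,0,0]]], gripper=0.034)

```text
time_s: 11.92
position: [0.5179, -0.0654, 0.086]
tcp_rot: [[0.146, -0.0, 0.989], [-0.989, -0.0, 0.146], [0.0, -1.0, -0.0]]
force: [0.3, -0.0, 0.3]
opening: 0.38
```

Emit:
play_rows(commands=[[[0,0,0.015],[0,0,0]],[[0,0,0.04],[0,0,0]],[[0,0,0.07],[0,0,0]],[[0,0,0.09],[0,0,0]],[[0,0,0.1],[0,0,0]],[[0,0,0.1],[0,0,0]]])

```text
time_s: 12.68
position: [0.5182, -0.0652, 0.1871]
tcp_rot: [[0.146, 0.002, 0.989], [-0.989, -0.001, 0.146], [0.001, -1.0, 0.002]]
force: [-0.4, -0.5, -0.7]
opening: 0.391
```

Run:
```python
from h import *
s=read_state();a=snap('scene');b=snap('side');c=snap('wrist');print(s['time_s'],s['position'],s['opening'],s['force'])
B=b['frame'][215:320,180:280,::-1];
W=c['frame'][:,:,::-1]
cv2.imwrite('pics/t2.png',np.hstack([cv2.resize(W,(500,375)),cv2.resize(B,(300,375),interpolation=cv2.INTER_CUBIC)]))
w=cloud(b);f=b['frame'].max(-1)<45
m=f&(w[...,2]>.002)&(w[...,2]<.12)&(w[...,0]>.4)&(w[...,0]<.56)&(w[...,1]>.17)&(w[...,1]<.42)
n,l,st,ce=cv2.connectedComponentsWithStats(m.astype(np.uint8))
for i in range(1,n):
    if st[i,4]>15:print(st[i],w[l==i].mean(0),w[l==i].max(0))
hb=[]
for cc in(a,b):
    w=cloud(cc).reshape(-1,3);q=w[(abs(w[:,0]-.517)<.03)&(abs(w[:,1]+.065)<.012)&(w[:,2]>.09)];print('bar z',np.median(q[:,2]),len(q))
```

```text
12.675 [ 0.51823656 -0.06517661  0.18709852] 0.3906656824414458 [-0.38360239 -0.4586478  -0.73678661]
[221 266  21  23 254] [0.46546676 0.25580315 0.026246  ] [0.49354853 0.27690398 0.0438584 ]
bar z 0.37186199626782956 221
bar z 0.31776501385116884 210
```

View pics/t2.png

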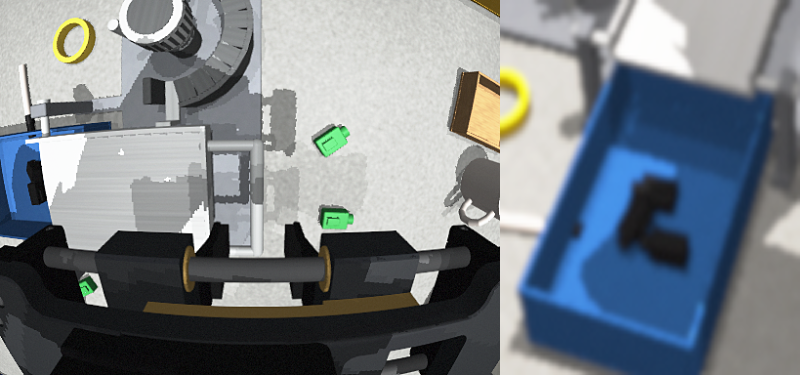

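The tray is level and empty, and three separate black housings lie on the tote floor in the right crop at (655,190), (635,225) and (665,248). Next, hover over the collar with the jaws turned to station +0.75 rad.

Emit:
play_rows(commands=[[[0.01,0.01,0.01],[0,0,0.16]],[[0.025,0.02,0.015],[0,0,0.34]],[[0.04,0.03,0.015],[0,0,0.52]],[[0.055,0.04,0.015],[0,0,0.7]],[[0.07,0.05,0.015],[0,0,0.88]],[[0.085,0.06,0.015],[0,0,1.06]],[[0.1,0.07,0.015],[0,0,1.24]],[[0.115,0.08,0.015],[0,0,1.42]],[[0.13,0.09,0.015],[0,0,1.6]],[[0.14,0.1,0.015],[0,0,1.78]]], gripper=0.087)

```text
time_s: 14.08
position: [0.6579, 0.0353, 0.1996]
tcp_rot: [[0.935, -0.002, -0.354], [0.354, 0.0, 0.935], [-0.002, -1.0, 0.001]]
force: [-0.3, -0.1, -0.1]
opening: 1.003
```

Emit:
play_rows(commands=[[[0.005,0.004,0],[0,0,0.18]],[[0.01,0.008,0],[0,0,0.36]],[[0.0105,0.0085,0],[0,0,0.54]],[[0.0105,0.0085,0],[0,0,0.54]],[[0.0105,0.0085,0],[0,0,0.54]]])

```text
time_s: 14.7
position: [0.668, 0.0434, 0.2004]
tcp_rot: [[0.627, -0.001, -0.779], [0.779, 0.0, 0.627], [-0.001, -1.0, 0.001]]
force: [0.6, 0.0, -0.0]
opening: 1.0
```

Run:
```python
from h import *
s=read_state();c=snap('wrist');print(s['time_s'],s['position'],s['tcp_rot'].round(3).tolist(),s['opening'],s['joint_positions'])
im=c['frame'][:,:,::-1].copy();im=cv2.resize(im,None,fx=1.5625,fy=1.5625)
for t in np.arange(0,6.28,.39):
    for r,zz in((.028,.135),):
        u=wpix(c,s,(.6685+r*np.cos(t),.0435+r*np.sin(t),zz));cv2.circle(im,(int(u[0]*1.5625),int(u[1]*1.5625)),2,(0,0,255),-1)
cv2.imwrite('pics/w3.png',im)
```

```text
14.7 [0.66798842 0.04338553 0.20041396] [[0.627, -0.001, -0.779], [0.779, 0.0, 0.627], [-0.001, -1.0, 0.001]] 1.0000054489946915 [-5.82843847e+00  3.46387350e+01  7.59932028e+01 -8.74012971e-04
  6.94528514e+01 -5.70115488e+01]
```

View pics/w3.png

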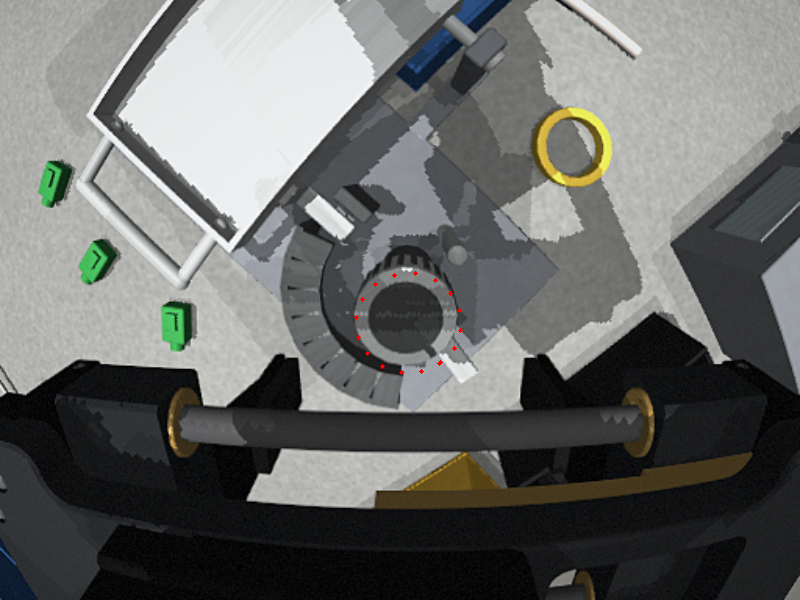

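The red circle (collar predicted at 0.6685, 0.0435) matches the ring, whose centre is at (406,319), to within about 2 mm. The tongue is at lower right (462,368), and the gap beside the lug is at (328,215). Descending and gripping.

Emit:
play_rows(commands=[[[-0.001,0.001,-0.03],[0,0,0]],[[-0.001,0.001,-0.055],[0,0,0]],[[-0.001,0.001,-0.075],[0,0,0]],[[-0.001,0.001,-0.09],[0,0,0]],[[-0.001,0.001,-0.098],[0,0,0]],[[-0.001,0.001,-0.098],[0,0,0]]])

```text
time_s: 15.5
position: [0.6672, 0.0444, 0.1029]
tcp_rot: [[0.625, -0.001, -0.781], [0.781, 0.0, 0.625], [-0.0, -1.0, 0.001]]
force: [0.2, -1.0, 0.5]
opening: 0.998
```

Emit:
play_rows(commands=[[[0,0,0],[0,0,0]],[[0,0,0],[0,0,0]],[[0,0,0],[0,0,0]],[[0,0,0],[0,0,0]],[[0,0,0],[0,0,0]],[[0,0,0],[0,0,0]]], gripper=0.04)

```text
time_s: 16.25
position: [0.6658, 0.0423, 0.1038]
tcp_rot: [[0.624, -0.003, -0.781], [0.781, -0.004, 0.624], [-0.005, -1.0, 0.001]]
force: [-4.7, -5.6, 4.4]
opening: 0.637
```

Emit:
play_rows(commands=[[[0,0,-0.003],[0,0,0]],[[0,0,-0.006],[0,0,0]],[[0,0,-0.009],[0,0,0]],[[0,0,-0.01],[0,0,0]],[[0,0,-0.01],[0,0,0]]])

```text
time_s: 16.88
position: [0.666, 0.0423, 0.0958]
tcp_rot: [[0.624, -0.003, -0.782], [0.782, -0.004, 0.624], [-0.005, -1.0, -0.0]]
force: [-7.5, -5.4, 14.0]
opening: 0.635
```

Gripped at 55 mm and pressed 8 mm. Press a little more, re-centre, and turn clockwise.

Emit:
play_rows(commands=[[[-0.0005,-0.001,-0.002],[0,0,0]],[[-0.001,-0.002,-0.003],[0,0,0]],[[-0.001,-0.002,-0.003],[0,0,-0.08]],[[-0.001,-0.002,-0.003],[0,0,-0.2]],[[-0.001,-0.002,-0.003],[0,0,-0.32]],[[-0.001,-0.002,-0.003],[0,0,-0.44]],[[-0.001,-0.002,-0.003],[0,0,-0.56]],[[-0.001,-0.002,-0.003],[0,0,-0.68]],[[-0.001,-0.002,-0.003],[0,0,-0.8]]])

```text
time_s: 18.0
position: [0.6651, 0.0415, 0.0946]
tcp_rot: [[0.996, -0.002, -0.093], [0.093, -0.002, 0.996], [-0.002, -1.0, -0.002]]
force: [-9.6, -2.0, 21.1]
opening: 0.636
```

Emit:
play_rows(commands=[[[0,0,0],[0,0,-0.12]],[[0,0,0],[0,0,-0.24]],[[0,0,0],[0,0,-0.36]],[[0,0,0],[0,0,-0.48]],[[0,0,0],[0,0,-0.6]],[[0,0,0],[0,0,-0.7]],[[0,0,0],[0,0,-0.72]],[[0,0,0],[0,0,-0.72]]])

```text
time_s: 19.0
position: [0.6644, 0.0418, 0.0946]
tcp_rot: [[0.812, -0.003, 0.584], [-0.584, -0.002, 0.812], [-0.002, -1.0, -0.003]]
force: [-9.2, -2.0, 20.6]
opening: 0.636
```

Run:
```python
from h import *
s=read_state();print(s['time_s'],s['force'],s['moment'],s['position'])
```

```text
19.0 [-9.18355909 -2.01222677 20.60729835] [-0.27735206  1.80103941  0.03606101] [0.66442807 0.04179214 0.09460651]
```

Emit:
play_rows(commands=[[[0,0,0],[0,0,0]],[[0,0,0],[0,0,0]],[[-0.001,0,0.004],[0,0,0]],[[-0.001,0,0.009],[0,0,0]],[[-0.001,0,0.009],[0,0,0]]], gripper=0.087)

```text
time_s: 19.62
position: [0.6659, 0.0424, 0.0997]
tcp_rot: [[0.812, 0.001, 0.584], [-0.584, -0.0, 0.812], [0.001, -1.0, 0.001]]
force: [0.1, 0.5, -0.7]
opening: 0.989
```

Emit:
play_rows(commands=[[[0,0,0],[0,0,0.1]],[[0,0,0],[0,0,0.27]],[[0,0,0],[0,0,0.44]],[[0,0,0],[0,0,0.61]],[[0,0,0],[0,0,0.78]],[[0,0,0],[0,0,0.95]],[[0,0,0],[0,0,1.12]],[[0,0,0],[0,0,1.29]],[[0,0,0],[0,0,1.45]],[[0,0,0],[0,0,1.5]]])

```text
time_s: 20.88
position: [0.6654, 0.0425, 0.0991]
tcp_rot: [[0.638, -0.0, -0.77], [0.77, 0.0, 0.638], [-0.0, -1.0, 0.0]]
force: [-0.1, 0.6, 0.3]
opening: 1.001
```

Emit:
play_rows(commands=[[[0,0,0],[0,0,0]],[[0,0,0],[0,0,0]]])

```text
time_s: 21.12
position: [0.6654, 0.0425, 0.0992]
tcp_rot: [[0.641, -0.0, -0.768], [0.768, 0.0, 0.641], [-0.0, -1.0, 0.0]]
force: [0.2, -0.7, 0.6]
opening: 1.0
```

Run:
```python
from h import *
s=read_state();c=snap('wrist');print(s['time_s'],s['position'],s['opening'],s['force'])
im=c['frame'][:,:,::-1].copy();im=cv2.resize(im,None,fx=1.5625,fy=1.5625)
cv2.imwrite('pics/w4.png',im)
```

```text
21.125 [0.66537913 0.04246355 0.09917619] 1.000075410252103 [ 0.22271809 -0.66223767  0.55401482]
```

View pics/w4.png

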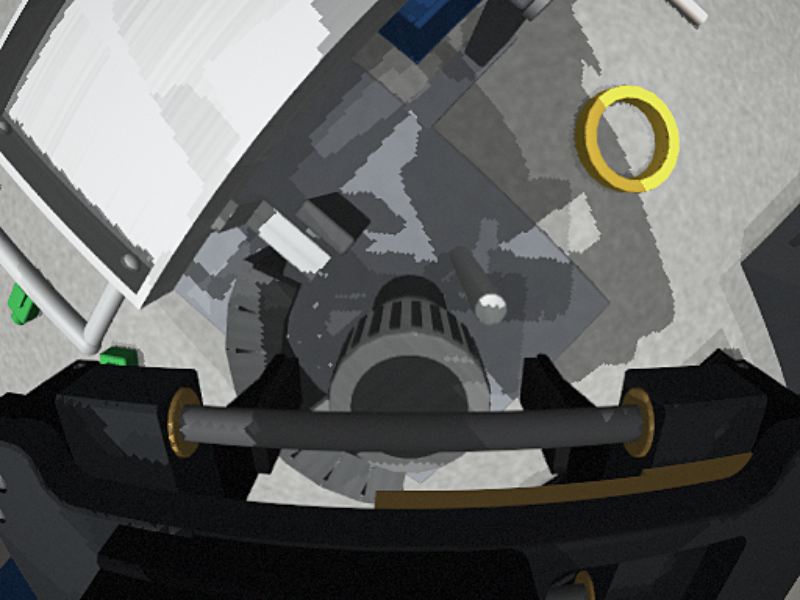

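The tongue is gone from the lower right and now sits under the guide roof. The collar at (412,385) is centred between the open fingers. Taking the second grip.

Emit:
play_rows(commands=[[[0,0,0],[0,0,0]],[[0,0,0],[0,0,0]],[[0,0,0],[0,0,0]],[[0,0,0],[0,0,0]],[[0,0,0],[0,0,0]],[[0,0,0],[0,0,0]],[[0,0,-0.003],[0,0,0]],[[0,0,-0.006],[0,0,0]],[[0,0,-0.007],[0,0,0]],[[0,0,-0.007],[0,0,0]]], gripper=0.04)

```text
time_s: 22.42
position: [0.6646, 0.0421, 0.0952]
tcp_rot: [[0.64, -0.001, -0.769], [0.769, -0.001, 0.64], [-0.002, -1.0, 0.0]]
force: [-7.3, -1.7, 14.5]
opening: 0.64
```

Emit:
play_rows(commands=[[[0,0,0],[0,0,-0.06]],[[0,0,0],[0,0,-0.18]],[[0,0,0],[0,0,-0.3]],[[0,0,0],[0,0,-0.42]],[[0,0,0],[0,0,-0.54]],[[0,0,0],[0,0,-0.66]],[[0,0,0],[0,0,-0.78]],[[0,0,0],[0,0,-0.9]],[[0,0,0],[0,0,-1.02]],[[0,0,0],[0,0,-1.14]]])

```text
time_s: 23.68
position: [0.6641, 0.0428, 0.0952]
tcp_rot: [[0.964, -0.002, 0.264], [-0.264, 0.0, 0.964], [-0.002, -1.0, -0.001]]
force: [-6.9, -2.3, 15.2]
opening: 0.631
```

Run:
```python
from h import *
s=read_state();print(s['time_s'],s['force'],s['moment'],s['position'],s['opening'])
```

```text
23.675 [-6.88818116 -2.28013753 15.17050272] [-0.28507664  1.62988909  0.12167707] [0.66414423 0.04278816 0.09520695] 0.6313206533749595
```

Emit:
play_rows(commands=[[[0,0,0],[0,0,-0.06]],[[0,0,0],[0,0,-0.12]],[[0,0,0],[0,0,-0.18]],[[0,0,0],[0,0,-0.24]],[[0,0,0],[0,0,-0.3]],[[0,0,0],[0,0,-0.35]],[[0,0,0],[0,0,-0.35]]])

```text
time_s: 24.55
position: [0.6644, 0.043, 0.0951]
tcp_rot: [[0.818, -0.002, 0.575], [-0.575, 0.0, 0.818], [-0.001, -1.0, -0.001]]
force: [-7.0, -1.2, 14.7]
opening: 0.633
```

Run:
```python
from h import *
s=read_state();print(s['time_s'],s['force'],s['moment'],s['position'],s['opening'])
```

```text
24.55 [-7.00295899 -1.19842161 14.66419269] [-0.06963956  1.46179145  0.39747292] [0.66441545 0.04299697 0.09514566] 0.6332254216270543
```

The z moment rose to 0.40 N m, so the stop appears to have been reached. Letting it rise in the grip, then releasing.

Emit:
play_rows(commands=[[[0,0,0.004],[0,0,0]],[[0,0,0.008],[0,0,0]],[[0,0,0.01],[0,0,0]],[[0,0,0.01],[0,0,0]]])

```text
time_s: 25.05
position: [0.6643, 0.043, 0.104]
tcp_rot: [[0.818, -0.002, 0.575], [-0.575, 0.0, 0.818], [-0.002, -1.0, -0.001]]
force: [-6.9, -0.6, 9.2]
opening: 0.638
```

Emit:
play_rows(commands=[[[0,0,0],[0,0,0]],[[0,0,0],[0,0,0]],[[0,0,0],[0,0,0]],[[0,0,0],[0,0,0]]], gripper=0.087)

```text
time_s: 25.55
position: [0.6654, 0.0426, 0.1019]
tcp_rot: [[0.817, -0.0, 0.576], [-0.576, 0.0, 0.817], [-0.0, -1.0, 0.0]]
force: [0.5, 0.4, -0.3]
opening: 0.97
```

Emit:
play_rows(commands=[[[0,0,0.02],[0,0,0]],[[0,0,0.05],[0,0,0]],[[0,0,0.08],[0,0,0]],[[0,0,0.1],[0,0,0]],[[0,0,0.1],[0,0,0]]])

```text
time_s: 26.18
position: [0.6668, 0.0424, 0.2041]
tcp_rot: [[0.817, 0.004, 0.576], [-0.576, -0.0, 0.817], [0.004, -1.0, 0.002]]
force: [0.4, -0.6, -0.6]
opening: 1.0
```

Run:
```python
from h import *
s=read_state();c=snap('wrist');a=snap('scene');b=snap('side');print(s['time_s'],s['position'],s['opening'],s['force'])
im=c['frame'][:,:,::-1].copy();im=cv2.resize(im,None,fx=1.5625,fy=1.5625)
cx,cy=.6655,.0432;st=np.radians(8.4)
for r in(.05,.072):
    u=wpix(c,s,(cx-r*np.cos(st),cy-r*np.sin(st),.086));cv2.circle(im,(int(u[0]*1.5625),int(u[1]*1.5625)),3,(0,0,255),-1)
cv2.imwrite('pics/w5.png',im)
for cc in(a,b):
    w=cloud(cc).reshape(-1,3);q=w[(np.hypot(w[:,0]-cx,w[:,1]-cy)<.027)&(w[:,2]>.12)&(w[:,2]<.15)];print('top z',np.percentile(q[:,2],[10,50,90]) if len(q) else None,len(q))
```

```text
26.175 [0.66675112 0.04239871 0.20412398] 1.0003785816795425 [ 0.4430502  -0.62876514 -0.60775612]
top z [0.13140423 0.13482646 0.13796716] 139
top z [0.12743385 0.13663386 0.13865797] 191
```

View pics/w5.png

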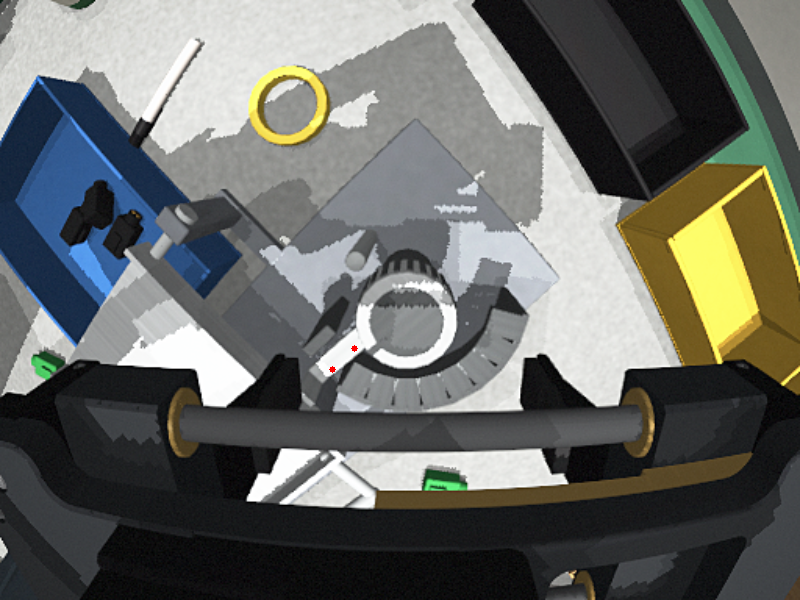

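The collar top is back at 135 mm, and the tongue at (345,355) lies against the dark stop at (325,335). Measuring its angle before handing in.

Run:
```python
from h import *
s=read_state();c=dict(np.load('/tmp/wrist.npz'));K=c['mtx']
T=np.eye(4);T[:3,:3]=s['tcp_rot'];T[:3,3]=s['position'];M=T@c['hand_eye']
def cast(u,v,z):
    a=(u-K[0,2])/K[0,0];b=(v-K[1,2])/K[1,1];th=np.hypot(a,b)
    r=M[:3,:3]@np.array([np.sin(th)*a/th,np.sin(th)*b/th,np.cos(th)]);return M[:3,3]+r*(z-M[2,3])/r[2]
m=np.zeros(c['depth'].shape,np.uint8);m[208:243,200:232]=(c['frame'].min(-1)[208:243,200:232]>185)
n,l,stt,ce=cv2.connectedComponentsWithStats(m);i=1+np.argmax(stt[1:,4]);v,u=np.nonzero(l==i)
P=np.array([cast(a,b,.086) for a,b in zip(u,v)])[:,:2];print(len(P),P.mean(0))
f=cv2.fitLine(P.astype(np.float32),cv2.DIST_L2,0,.01,.01).ravel();print('line world deg',np.degrees(np.arctan2(f[1],f[0])))
v,u=np.nonzero(c['frame'].min(-1)[160:240,220:300]>200)
for cx,cy in((.6655,.0432),(.6643,.043)):
    d=P.mean(0)-[cx,cy];print('axis->mean deg',np.degrees(np.arctan2(d[1],d[0])),np.hypot(*d))
```

```text
451 [0.60519092 0.03996413]
line world deg 10.760914
axis->mean deg -176.9287531319133 0.060395827270659654
axis->mean deg -177.05984565927457 0.05918699022963085
```

Run:
```python
from rig import *
print(hand_in()); print(read_state()['time_s'])
```

```text
the job is handed in; nothing more can be done
None
the job is handed in; nothing more can be done
```

The job is handed in at about 26 s; no verdict was reported. I tipped the tray to about 1.0 rad, lowered it level again, and locked it by turning the collar in two pressed grips of about 1.5 rad each.

**What the last checks showed**
- **Housings and tray:** All three housings lie in the tote, and the tray is empty and level. Level was judged by eye and from the handle being back at its starting height; my depth check of the bar height failed because the gripper was in the way.
- **Collar:** Its top is back at 135 mm, so it has sprung up. The turning moment had risen to 0.4 N m, which suggests it reached the stop. The tongue lies beside the stop block. Two angle estimates disagreed, about 2.96 and 3.09 rad; both are past the required 2.94.
- **Bystanders and clearance:** No bystander in the last views looks moved, but I did not measure their positions. The gripper is open and clear of everything.

**What disagreed along the way**
- **Finger length:** The fingertips ended about 4 mm behind the reported TCP, not 25 mm ahead of it. My first grip on the handle closed above the bar and missed; I corrected for this afterwards.
- **Handle offset:** The bar was about 3 mm off my estimate.
- **Forces:** The wrist force reached 44 N while I was setting the tray down. That is far below the 120 N wrist limit.

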